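# Power up the bench lamp and hold its mast at full height

### The job

Get the bench lamp ready: slide the loose battery pack along the lamp stand's shoe, under the side lips, until it clicks fully home, and let go of it. Then squeeze the release button on the side of the lamp head and pull the head straight up, past the first stop, to the second stop at the top of its travel. Finish while still gripping the head and holding it up there (it sinks if let go), and leave the tin, the carton and the bolt where they are.

Things in the scene. Friction and masses are not known exactly. Their poses are not given: they have to be found in the camera images.
- battery_pack: Loose grey battery pack with a black band, 0.25 to 0.5 kg. Origin: centre of its underside; z up, x along its length. Body 70 (x) x 46 (y) mm, on a black foot flange 70 x 60 x 6 mm (7 mm out on each 46 mm side); 62 mm tall in all. Grip it across y (46 mm). A groove 26 mm wide across its underside at x = 0 takes the shoe's catch. Both ends alike: either may lead.
- lamp_stand: Lamp stand fixed to the bench. Origin on the bench under the mast axis, z up. Dark steel foot plate 92 (x) mm wide, 12 mm thick, y from -40 to +237 mm, carrying the mast and, at y = +80 to +185 mm, the black battery shoe. Mast: square aluminium tube 34 mm wide, collar 40 mm wide up to 151 mm above the bench; the lamp head sits on it.
- shoe_seat (a point): Where the pack's origin lies when fully home: on the foot plate (z = 12 mm) at y = +125 mm from the mast; stand's axes. The pack slides in along the stand's -y (toward the mast), its length along y, flat on the plate. Black side walls 63 mm apart, 13.5 mm tall, carry lips 50 mm apart, 7.5 to 12.5 mm above the plate. End stop 37 mm beyond (-y), 22 mm tall.
- shoe_mouth (a point): Point on the foot plate where lips and side walls begin, 35 mm before (+y of) shoe_seat. From here the mouth flares toward +y, from 63 to about 78 mm wide over 22 mm.
- shoe_catch_top (a point): Top of a sprung steel nub at shoe_seat, 24 mm wide, standing 4 mm proud of the plate. It resists the pack's front edge with up to about 10 N when the pack's origin is 47 to 35 mm before shoe_seat, drags lightly after that, then clicks up into the pack's groove at shoe_seat and holds it.
- shoe_landing (a point): On the foot plate (12 mm above the bench), 80 mm before (+y of) shoe_seat on its line: a pack set down here, length along y, lies flat before the side walls and lips, its front reaching between the flared guides.
- lamp_grip (a point): Centre of the lamp head at button height, 186 mm above the bench when down; stand's axes. Head: grey box 44 (x) x 36 (y) x 56 mm, its top 23 mm above this point, round lens on -x, fins on +x. Black button 20 (x) x 26 (z) mm on the +y face, 8 mm proud (26 mm from this point); the -y face is 18 mm away. Squeezed along y it is 44 mm wide, 38 mm with the button fully in.
- lamp_head: The lamp head itself. Origin at the centre of its underside, 33 mm below lamp_grip, 153 mm above the bench when down.
- lamp_mast (a joint): Height of the head above its lowest position, m: 0 down and locked (1 mm play), 0.050 first stop, 0.100 second stop (rigid end of travel). With the button in it lifts against about 7 N (weight, return spring); just past 0.050 (to about 0.060) a click adds a few N. Let go, it sinks; with the button out it locks at 0 and 0.050 only, not at the second stop.
- release_button (a joint): Travel of the release button, m: 0 out, 0.006 fully in (along the stand's -y, about 7 N); the mast is unlocked from 0.0045 on. It springs out when let go.
- paste_tin: Bystander: round lidded tin, 68 mm wide, 44 mm tall, origin at the centre of its underside. Leave alone.
- fuse_carton: Bystander: small carton, 36 x 52 x 26 mm, origin at the centre of its underside. Leave alone.
- hex_bolt: Bystander: hex bolt with nut lying on the bench, 22 x 84 x 26 mm (length along its y), origin at the centre of its underside. Leave alone.
There are look-alikes about, which are no part of the job. Leave any orange or yellow look-alike of the battery_pack alone.

How it is judged (in metres and radians):
On the way, in this order (a step that is already met when the one before it is completed fails the run):
1. the battery pack is fully home in the shoe and let go, the lamp still down (x of battery_pack in the frame of shoe_seat between -0.003 and 0.003 m and y of battery_pack in the frame of shoe_seat between -0.003 and 0.003 m and z of battery_pack in the frame of shoe_seat below 0.003 m and angle between the x axis of battery_pack and the y axis of shoe_seat, either way round below 0.08 rad and angle between battery_pack's own z axis and vertical below 0.08 rad and contact force between the fingers and battery_pack below 0.3 N and value of joint lamp_mast below 0.004 m), for 0.3 s.
2. the release button is squeezed in by the fingers while the lamp is down (value of joint release_button above 0.0045 m and contact force between the fingers and lamp_head above 2 N and value of joint lamp_mast below 0.02 m), for 0.1 s.
At the end, for the whole second after the job is handed in: The mast is at its second stop (joint above 0.096 of 0.100 m) and still, held there by the fingers (over 2 N on the head), and the battery pack is still home in the shoe (within 3 mm and 0.08 rad of shoe_seat) and not held (value of joint lamp_mast above 0.096 m and linear speed of lamp_head below 0.01 m/s and contact force between the fingers and lamp_head above 2 N and contact force between the fingers and battery_pack below 0.3 N and x of battery_pack in the frame of shoe_seat between -0.003 and 0.003 m and y of battery_pack in the frame of shoe_seat between -0.003 and 0.003 m and z of battery_pack in the frame of shoe_seat below 0.003 m and angle between the x axis of battery_pack and the y axis of shoe_seat, either way round below 0.08 rad and angle between battery_pack's own z axis and vertical below 0.08 rad); the arm keeps its last pose, push and grip.
It fails at once if the paste tin is moved more than 25 mm (distance of paste_tin from where it was at the start of the episode above 0.025 m).
It fails at once if the fuse carton is moved more than 25 mm (distance of fuse_carton from where it was at the start of the episode above 0.025 m).
It fails at once if the hex bolt is moved more than 25 mm (distance of hex_bolt from where it was at the start of the episode above 0.025 m).
It also fails if it takes over 64 s, if anything falls off the work surface, if the arm or the gripper's body presses on something with over 40 N, if the wrist force passes 120 N, or if a joint passes its speed limit or range.

### The arm

A 6-joint arm with a two-finger parallel gripper is mounted at the origin on a cart in front of the work surface, level with it; the furniture and walls round the work are solid. World frame = base frame: x ahead of the robot, y to its left, z up, the work surface at z = 0. Lengths are in mm, angles in rad, forces in N, time in s.
With the tool pointing down it reaches from about 300 to 850 mm from the base axis. Payload 5.4 kg.
Tool frame: the origin (TCP) lies at the very end of the fingers, on their centre line; the grasp point (between the pads) lies 19 mm behind it; z points along the fingers, y is the line along which they close (so a half turn about z gives the same grasp; the last joint's range is limited). The gripper opens to 85 mm and grips with 20 to 120 N. Pads are 22 mm wide; open, the fingers measure 114 mm over their backs; the gripper's body (76 mm by 85 mm) begins 54 mm behind the grasp point. The pads swing forward as they close: fully open they stand 13 mm farther back than shut.
Start: joints at [-1.368, 0.158, 1.597, -0, 1.386, -0.21], TCP at [230.651, -526.694, 231.299] pointing down, gripper open.
Joint ranges: [-2.91, 2.91], [-0.94, 2.29], [0.18, 2.7], [-1.29, 4.43], [0.17, 2.64], [-3, 3]. Speed limits (rad/s): [2.57, 2.57, 3.14, 3.14, 3.14, 3.14].

### API

Orientations are given as a unit quaternion [x, y, z, w].
In Python, from station import env, viewer gives the robot as it stands. The module is installed in compiled form; this text tells all that it offers.
- The arm moves only by the tool carry_out, never from a script. Its argument "steps" is text: rows parted by semicolons, each of 7 numbers parted by spaces: the turn, a rotation vector about the tool's x, y, z in degrees, then the shift along the tool's x, y, z in mm, then the opening, from 0 (shut) to 1 (fully open). A call has 1 to 10 rows; each row is the pose to reach, as a shift and turn from the pose commanded when the call began, along the tool's axes at that moment; what a row does not reach only later rows make up. A row lasts 1/12 s, in which the tool goes at most 41.7 mm and 7.16 degrees, less where a joint would pass 70% of its speed; a pose out of reach is approached as far as the arm can. A call with a gripper value outside its range is refused whole. The fingers move at their own pace and stop on an object; "grip_force" is the grip in N (left out, the last holds). Time passes only in rows, so rows that repeat a pose let the fingers close. It gives the time, the measured TCP pose, the force, the opening and the grip force at its end, in the units of the state.
- env.sense(): the state, without advancing time (a new reading comes with each control period).
- viewer.camera(name): name is "scene" or "top"; returns the picture (420x560x3 uint8, red, green, blue); there is no depth.
- viewer.get_calibration(name): a dict with "mtx" (3x3 intrinsics, pixels), "k1" (the pictures are not rectified: a ray, as slopes to the right and down, at radius r is drawn at 1 + k1 r^2 times it, then the intrinsics apply), "R" (3x3) and "t" (3): a world point X has camera coordinates R X + t. Camera axes: x right, y down, z forward; pixel columns grow to the right and rows downward; lengths in mm; the calibration is good to about 2 mm. A picture is of the moment at which its call begins. get_calibration takes no time and is no camera call.
- env.close_job(): hands the job in; it is judged then, once.
The state is a dict: "time": time; "joint_pos": joint angles; "qvel": joint speeds; "joint_efforts": joint torques, N m; "position": TCP position; "tcp_rot": TCP orientation; "force": force on the tool from outside, world axes, zero at the start; "wrist_torque": the same for the moment, N m; "finger_gap": opening from 0.0 (shut) to 1.0 (fully open); "grasp_force": force on a finger pad.
Only numpy, scipy, OpenCV 4.12 (cv2) and the standard library are available. Lean on these libraries where they do the work, as an engineer would, in place of code of your own. Each camera call takes 0.05 s, during which the arm holds its last target. There are 200 camera calls.

## Working session

There is one attempt and no reset: what is moved stays moved. The work goes in short steps, Python scripts to look and compute and a tool call to move; the robot and the scene stay as the last step left them, time stands still between calls to the robot, and variables do not carry over. Pictures are saved under pics/ and viewed, at most 10 in all, crops included, and the job is handed in when it is done.

Besides the shell and the picture viewer there is one more tool, called after "Emit:" as a command line: name --argument value ..., lists and objects as JSON in quotes. carry_out: Moves the arm, as the interface text tells. Its arguments: {"type":"object","properties":{"steps":{"type":"string"},"grip_force":{"type":"number"}},"required":["steps"]}

```bash
mkdir -p pics
python3 - <<'E'
from station import env, viewer
import cv2,json
for n in("scene","top"):
    cv2.imwrite(f"pics/{n}0.png",cv2.cvtColor(viewer.camera(n),cv2.COLOR_RGB2BGR))
    print(viewer.get_calibration(n))
s=env.sense();print(s)
E
```

```text
{'mtx': array([[544.98666061,   0.        , 279.75365523],
       [  0.        , 544.98666061, 221.28837986],
       [  0.        ,   0.        ,   1.        ]]), 'k1': 0.0676750354628653, 'R': array([[-0.53688744, -0.84364193, -0.00449157],
       [-0.46434576,  0.29994279, -0.83331707],
       [ 0.70436843, -0.44531182, -0.55277707]]), 't': array([ 480.62331919,  246.22176357, 1171.90560363])}
{'mtx': array([[446.49354112,   0.        , 281.23138009],
       [  0.        , 446.49354112, 207.79318325],
       [  0.        ,   0.        ,   1.        ]]), 'k1': -0.020759885432130594, 'R': array([[ 0.02177372, -0.9996375 ,  0.01583584],
       [-0.99126378, -0.02364689, -0.12975728],
       [ 0.13008471, -0.01287219, -0.99141932]]), 't': array([ 226.54808241,  496.8865635 , 1347.04604148])}
{'time': 0.1, 'joint_pos': array([-1.36811193e+00,  1.59013252e-01,  1.59810952e+00,  1.84551268e-05,
        1.38618869e+00, -2.10066358e-01]), 'qvel': array([-0.00196494, -0.00158248, -0.0038846 , -0.00216299, -0.00079272,
        0.00030483]), 'joint_efforts': array([-4.07906764e-04, -3.96990108e+01, -3.32337320e+01, -2.45437459e-04,
        4.18036027e-03,  1.15855434e-05]), 'position': array([ 230.54281008, -526.17119935,  230.39844356]), 'tcp_rot': array([ 9.78780064e-01,  2.04911804e-01,  1.22413041e-05, -8.59369036e-04]), 'force': array([-0.08914843,  0.60274958, -0.05933988]), 'wrist_torque': array([ 0.03266988, -0.040173  ,  0.03224398]), 'grasp_force': 0.0, 'finger_gap': 0.9946109062981193}
```

View pics/scene0.png

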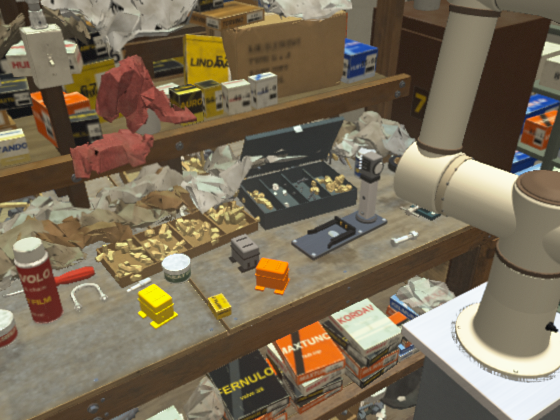

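View pics/top0.png

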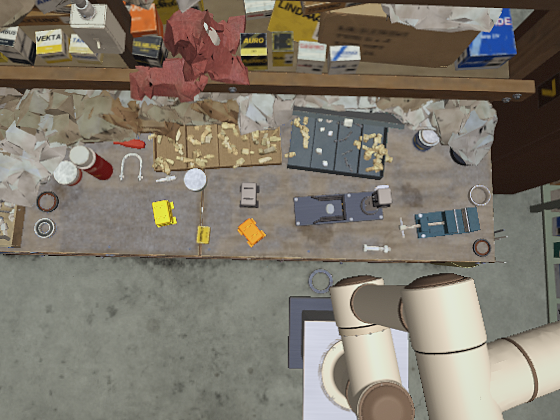

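The grey pack is at top (249,194) / scene (244,253). The look-alikes are orange at top (251,231) and yellow at top (163,213); only the grey one with a black band fits the description. The stand lies at top x 295–390, y about 206, with the mast at its right end. Next I'll confirm in one enlarged crop.

Run:
```python
import cv2,numpy as np
t=cv2.imread("pics/top0.png")[165:255,230:400];s=cv2.imread("pics/scene0.png")[140:300,220:420]
a=cv2.resize(t,(560,296),interpolation=cv2.INTER_CUBIC)  # 3.294x
b=cv2.resize(s,(375,300),interpolation=cv2.INTER_CUBIC)
b2=cv2.resize(s,(0,0),fx=1.9,fy=1.9)
im=np.zeros((600,800,3),np.uint8);im[:296,:560]=a;im[296:600,:380]=b2[:304,:380]
g=cv2.resize(cv2.imread("pics/top0.png")[175:215,230:275],(405,304),interpolation=cv2.INTER_CUBIC);im[296:600,390:795]=g
cv2.imwrite("pics/crop1.png",im)
```

```text
(no output)
```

View pics/crop1.png

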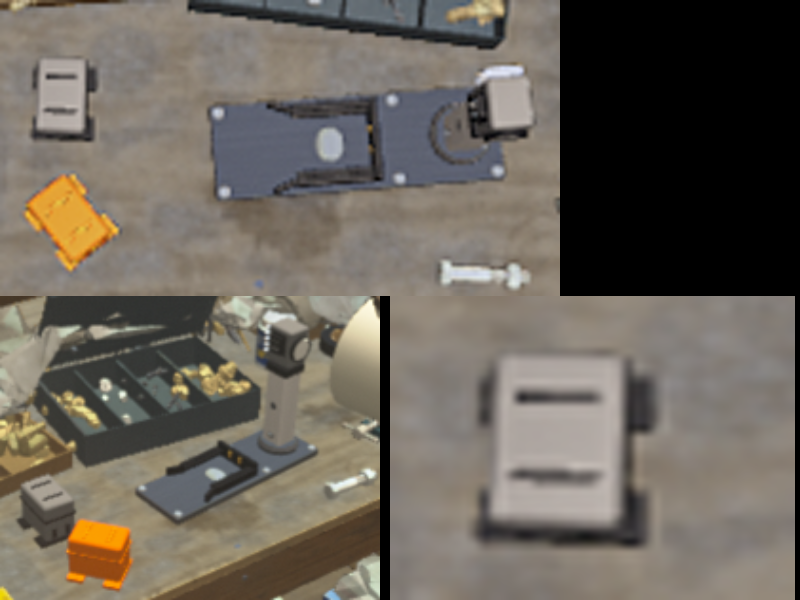

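The crop confirms the grey pack: its top-face centre is at about (248,194) in the top view, its long axis runs roughly along image rows, and its black flange tabs show. The stand's shoe mouth opens to the image left (world +y). Next I'll measure both.

```bash
cat > h.py <<'E'
import cv2,numpy as np
from station import env,viewer
def cal(n):
    return viewer.get_calibration(n)
def cast(n,px,z):
    c=cal(n);px=np.atleast_2d(np.array(px,float))
    d=(px-c["mtx"][:2,2])/np.diag(c["mtx"])[:2]
    u=d.copy()
    for _ in range(20): u=d/(1+c["k1"]*(u**2).sum(1,keepdims=True))
    R,t=c["R"],c["t"];o=-R.T@t
    D=np.c_[u,np.ones(len(u))]@R
    return o+D*((z-o[2])/D[:,2])[:,None]
def proj(n,X):
    c=cal(n);Y=np.atleast_2d(X)@c["R"].T+c["t"];u=Y[:,:2]/Y[:,2:]
    u=u*(1+c["k1"]*(u**2).sum(1,keepdims=True))
    return u*np.diag(c["mtx"])[:2]+c["mtx"][:2,2]
def pic(n,f):
    im=cv2.cvtColor(viewer.camera(n),cv2.COLOR_RGB2BGR);cv2.imwrite("pics/"+f,im);return im
def rect(n,mask,z,off=(0,0),hull=True):
    cs,_=cv2.findContours(mask,cv2.RETR_EXTERNAL,cv2.CHAIN_APPROX_NONE)
    c=max(cs,key=cv2.contourArea)[:,0]+np.array(off)
    return c,cv2.minAreaRect(cast(n,c,z)[:,:2].astype(np.float32))
E
python3 - <<'E'
from h import *
im=cv2.imread("pics/top0.png");hsv=cv2.cvtColor(im,cv2.COLOR_BGR2HSV)
for p in[(248,188),(248,194),(260,192),(300,206),(350,206),(380,210),(345,215),(280,206),(390,197)]: print(p,im[p[1],p[0]],hsv[p[1],p[0]])
r=im[170:220,232:268].astype(int)
m=(r.min(2)>115).astype(np.uint8)*255;print(m.sum()//255)
g=im[180:230,285:400].astype(int)
mp=((g[:,:,0]-g[:,:,2])>8).astype(np.uint8)*255
mp=cv2.morphologyEx(mp,cv2.MORPH_OPEN,np.ones((3,3)))
c,rr=rect("top",m,62,(232,170));print("pack",rr,c.min(0),c.max(0))
c,rr=rect("top",mp,12,(285,180));print("plate",rr,c.min(0),c.max(0))
big=lambda x:cv2.cvtColor(cv2.resize(x,None,fx=5,fy=5,interpolation=0),cv2.COLOR_GRAY2BGR)
o=np.zeros((520,780,3),np.uint8);a=big(mp);b=big(m);o[:250,:575]=a;o[260:510,:180]=b
o[260:510,190:765]=cv2.resize(im[180:230,285:400],None,fx=5,fy=5,interpolation=0)
cv2.imwrite("pics/m1.png",o)
E
```

```text
(248, 188) [79 79 84] [ 0 15 84]
(248, 194) [162 167 175] [ 12  19 175]
(260, 192) [137 145 150] [ 18  22 150]
(300, 206) [115 100  95] [113  44 115]
(350, 206) [113  98  93] [113  45 113]
(380, 210) [111  95  90] [113  48 111]
(345, 215) [64 61 64] [150  12  64]
(280, 206) [122 132 139] [ 18  31 139]
(390, 197) [160 166 174] [ 13  21 174]
1351
pack ((526.200927734375, 335.4073486328125), (150.19064331054688, 106.51225280761719), 1.4870038032531738) [232 170] [267 219]
plate ((492.04144287109375, 121.60545349121094), (88.06312561035156, 147.42929077148438), 4.981616497039795) [295 196] [342 224]
```

View pics/m1.png

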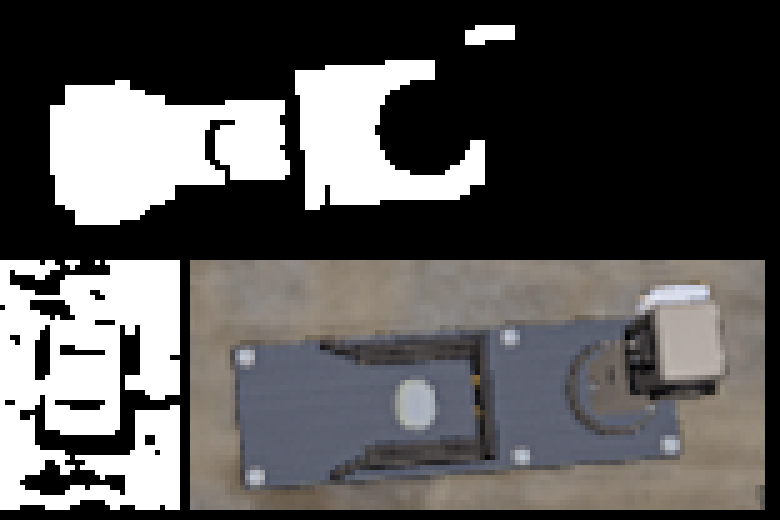

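The plate mask is good apart from being split by the shoe. The pack threshold was too loose because bench pixels joined it, so I'll tighten it, add the screws, and cross-check in the scene view.

Run:
```python
from h import *
im=cv2.imread("pics/top0.png")
r=im[170:220,232:268].astype(int)
for T in(145,152):
    m=(r.min(2)>T).astype(np.uint8)*255
    m=cv2.morphologyEx(m,cv2.MORPH_CLOSE,np.ones((3,7)))
    c,rr=rect("top",m,62,(232,170));print("pack",T,rr,c.min(0),c.max(0))
g=im[190:230,285:390].astype(int)
mp=((g[:,:,0]-g[:,:,2])>5).astype(np.uint8)*255
mp=cv2.morphologyEx(mp,cv2.MORPH_OPEN,np.ones((3,3)))
ys,xs=np.nonzero(mp);P=np.c_[xs+285,ys+190]
W=cast("top",P,12)[:,:2].astype(np.float32);print("plate",cv2.minAreaRect(W))
# screws
sc=np.array([(245,357),(256,477),(510,338),(522,456),(670,445)],float);sc=np.c_[285+(sc[:,0]-190)/5-.5,180+(sc[:,1]-260)/5-.5]
S=cast("top",sc,13)[:,:2];print(S)
d=(S[0]-S[2])+(S[1]-S[3])+ (S[1]-S[4]);yaw=np.arctan2(-d[0],d[1]);print("yaw",yaw,np.linalg.norm(S[0]-S[1]),S[:2].mean(0),S[2:4].mean(0))
# catch nub (bright ellipse)
gg=im[200:214,318:340].astype(int);k=(gg.min(2)>150).astype(np.uint8);yy,xx=np.nonzero(k);print("nub",cast("top",[xx.mean()+318,yy.mean()+200],16),len(xx))
# head top
h=im[180:225,372:400].astype(int);k=((h.min(2)>140)&(h.min(2)<185)).astype(np.uint8)*255
k=cv2.morphologyEx(k,cv2.MORPH_OPEN,np.ones((3,3)))
c,rr=rect("top",k,209,(372,180));print("head",rr,c.min(0),c.max(0))
```

```text
pack 145 ((529.4956665039062, 339.0354919433594), (40.59859085083008, 64.38203430175781), 88.77813720703125) [241 183] [255 204]
pack 152 ((530.2583618164062, 339.7330627441406), (61.457374572753906, 36.32697677612305), 1.7056044340133667) [242 183] [254 203]
plate ((498.0853271484375, 59.96868896484375), (88.925048828125, 273.0602722167969), 5.67665958404541)
[[523.07420812 193.48139643]
 [447.69664736 185.29683942]
 [539.20663218  26.88143762]
 [464.72692247  19.19726316]
 [473.81924349 -73.81539224]]
yaw 0.09984283954790728 75.82060168132944 [485.38542774 189.38911793] [501.96677732  23.03935039]
nub [[496.09177038  85.54258292  16.        ]] 57
head ((508.4465026855469, -39.534889221191406), (41.07099533081055, 32.725162506103516), 1.432334065437317) [379 188] [391 203]
```

Consistent results: plate 89×273 (+1 px gives 92×277), screw line and nub agree. That gives a stand yaw of 5.7°, mast (508,-38.5) and seat (495.6,86.2). The pack is at (530,339) with its length along world x. Next is a helper that converts targets into tool axes.

```bash
cat > mv.py <<'E'
import sys,numpy as np
# usage: mv.py x0 y0 z0 phi0deg  x y z phi ; prints tool-axis shift and turn
def tool(c,g):
    f=np.radians(c[3]);d=np.array(g[:3])-np.array(c[:3])
    return np.round([-(g[3]-c[3]),d@[np.cos(f),np.sin(f),0],d@[np.sin(f),-np.cos(f),0],-d[2],np.linalg.norm(d)],1)
a=list(map(float,sys.argv[1:]))
P=[a[i:i+4] for i in range(0,len(a),4)]
for c,g in zip(P,P[1:]): print(g,tool(c,g))
E
python3 mv.py 230.65 -526.7 231.3 23.65  360 -170 300 0  450 200 300 0  530 339 150 0  530 339 20 0
```

```text
[360.0, -170.0, 300.0, 0.0] [  23.6  261.6 -274.9  -68.7  385.6]
[450.0, 200.0, 300.0, 0.0] [  -0.    90.  -370.    -0.   380.8]
[530.0, 339.0, 150.0, 0.0] [  -0.    80.  -139.   150.   219.6]
[530.0, 339.0, 20.0, 0.0] [ -0.   0.   0. 130. 130.]
```

Emit:
carry_out --steps "0 0 5 52 -55 -14 1; 0 0 10 104 -110 -28 1; 0 0 15 157 -165 -41 1; 0 0 20 209 -220 -55 1; 0 0 23.65 262 -275 -69 1; 0 0 23.65 262 -275 -69 1; 0 0 23.65 262 -275 -69 1; 0 0 23.65 262 -275 -69 1; 0 0 23.65 262 -275 -69 1; 0 0 23.65 262 -275 -69 1"

```text
time: 0.93
position: [361.6, -165.5, 301.4]
tcp_rot: [1.0, 0.002, 0.001, -0.0]
force: [0.1, -1.5, -0.2]
finger_gap: 0.997
grasp_force: 0.0
```

Emit:
carry_out --steps "0 0 0 90 -370 0 1; 0 0 0 90 -370 0 1; 0 0 0 90 -370 0 1; 0 0 0 90 -370 0 1; 0 0 0 90 -370 0 1; 0 0 0 90 -370 0 1; 0 0 0 90 -370 0 1; 0 0 0 90 -370 0 1; 0 0 0 90 -370 0 1; 0 0 0 90 -370 0 1"

```text
time: 1.77
position: [450.0, 205.6, 299.4]
tcp_rot: [1.0, 0.003, -0.001, -0.001]
force: [0.9, -0.3, -0.6]
finger_gap: 0.999
grasp_force: 0.0
```

Emit:
carry_out --steps "0 0 0 80 -139 150 1; 0 0 0 80 -139 150 1; 0 0 0 80 -139 150 1; 0 0 0 80 -139 150 1; 0 0 0 80 -139 150 1; 0 0 0 80 -139 150 1; 0 0 0 80 -139 150 1; 0 0 0 80 -139 150 1; 0 0 0 80 -139 150 1"

```text
time: 2.52
position: [530.8, 338.7, 151.8]
tcp_rot: [1.0, -0.0, 0.001, -0.0]
force: [0.1, -1.4, 0.5]
finger_gap: 1.001
grasp_force: 0.0
```

Run:
```python
from h import *
a=pic("scene","s1.png");b=pic("top","t1.png")
print(env.sense()["position"],proj("scene",[[530,339,62],[530,339,0]]),proj("top",[530,339,62]))
o=np.zeros((400,800,3),np.uint8)
o[:400,:400]=cv2.resize(a[190:290,190:290],(400,400));o[:400,400:]=cv2.resize(b[140:240,200:300],(400,400))
cv2.imwrite("pics/c2.png",o)
```

```text
[531.13676297 338.74050103 152.47218571] [[243.59376622 241.38613937]
 [244.5826238  261.10504631]] [[248.22995617 193.06446213]]
```

View pics/c2.png

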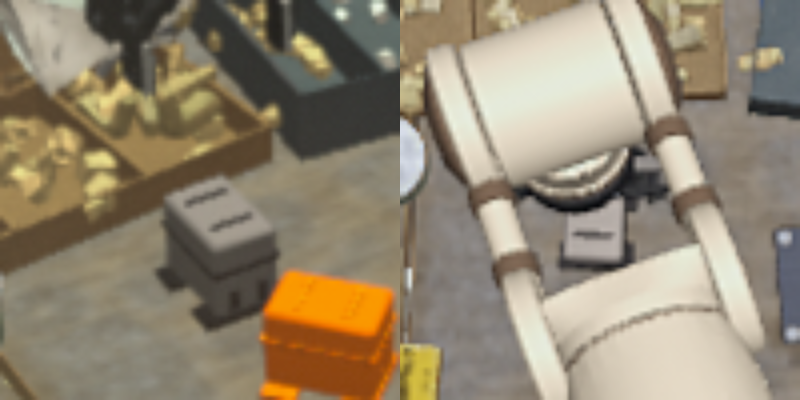

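Both views agree: the pack's top centre is at scene (245,241), predicted (243.6,241.4), with the open fingers above it at (225,205). I'll descend and grip.

Emit:
carry_out --steps "0 0 0 0 0 30 1; 0 0 0 0 0 60 1; 0 0 0 0 0 90 1; 0 0 0 0 0 115 1; 0 0 0 0 0 131 1; 0 0 0 0 0 131 1; 0 0 0 0 0 131 1; 0 0 0 0 0 131 1"

```text
time: 3.28
position: [532.0, 339.6, 21.9]
tcp_rot: [1.0, -0.0, 0.002, -0.001]
force: [0.1, 1.0, 0.1]
finger_gap: 1.001
grasp_force: 0.0
```

Emit:
carry_out --steps "0 0 0 0 0 0 0.4; 0 0 0 0 0 0 0.4; 0 0 0 0 0 0 0.4; 0 0 0 0 0 0 0.4; 0 0 0 0 0 0 0.4; 0 0 0 0 0 0 0.4; 0 0 0 0 0 0 0.4; 0 0 0 0 0 0 0.4" --grip_force 60

```text
time: 3.95
position: [531.2, 339.8, 20.6]
tcp_rot: [1.0, 0.0, 0.001, -0.0]
force: [-0.6, -0.9, 5.8]
finger_gap: 0.529
grasp_force: 63.0
```

Emit:
carry_out --steps "0 0 0 0 0 -15 0.4; 0 0 0 0 0 -40 0.4; 0 0 0 0 0 -70 0.4; 0 0 -6 0 0 -100 0.4; 0 0 -12 0 0 -110 0.4; 0 0 -18 0 0 -110 0.4; 0 0 -25 0 0 -110 0.4; 0 0 -32 0 0 -110 0.4; 0 0 -39 0 0 -110 0.4; 0 0 -45 0 0 -110 0.4"

```text
time: 4.78
position: [529.1, 338.9, 127.7]
tcp_rot: [0.923, 0.385, -0.002, -0.0]
force: [-0.3, 0.1, -3.7]
finger_gap: 0.533
grasp_force: 62.5
```

Emit:
carry_out --steps "0 0 -6 -18 11 0 0.4; 0 0 -12 -37 22 0 0.4; 0 0 -18 -56 34 0 0.4; 0 0 -25 -75 45 0 0.4; 0 0 -32 -95 58 0 0.4; 0 0 -38 -115 70 0 0.4; 0 0 -44 -135 82 0 0.4; 0 0 -50.7 -153 92.5 0 0.4; 0 0 -50.7 -153 92.5 0 0.4; 0 0 -50.7 -153 92.5 0 0.4"

```text
time: 5.62
position: [486.5, 165.1, 128.3]
tcp_rot: [0.672, 0.74, -0.001, -0.001]
force: [0.2, 0.1, -4.3]
finger_gap: 0.533
grasp_force: 62.7
```

Emit:
carry_out --steps "0 0 0 0 0 20 0.4; 0 0 0 0 0 40 0.4; 0 0 0 0 0 60 0.4; 0 0 0 0 0 78 0.4; 0 0 0 0 0 78 0.4; 0 0 0 0 0 78 0.4; 0 0 0 0 0 78 0.4"

```text
time: 6.2
position: [488.3, 166.3, 52.2]
tcp_rot: [0.671, 0.741, 0.001, 0.0]
force: [-0.8, -0.4, -3.5]
finger_gap: 0.535
grasp_force: 62.7
```

Run:
```python
from h import *
a=pic("scene","s2.png");b=pic("top","t2.png")
print(env.sense())
o=np.zeros((480,800,3),np.uint8)
o[:,:480]=cv2.resize(a[190:270,280:360],(480,480),interpolation=2);o[:320,480:]=cv2.resize(b[170:250,285:365],(320,320))
cv2.imwrite("pics/c3.png",o)
```

```text
{'time': 6.3, 'joint_pos': array([ 9.32137050e-02,  2.26194085e-01,  1.90335125e+00,  9.96325943e-05,
        1.00906909e+00, -6.33039012e-03]), 'qvel': array([-0.00362888, -0.00211595,  0.00440685, -0.00017899, -0.00127189,
       -0.00407405]), 'joint_efforts': array([ 7.82414339e-02, -3.80065334e+01, -2.86635697e+01,  2.96899801e-03,
        2.28851399e-02,  6.78271332e-03]), 'position': array([488.88244864, 166.15163924,  52.85755409]), 'tcp_rot': array([0.67107038, 0.74139216, 0.00112621, 0.00097513]), 'force': array([ 0.34917043,  0.66670191, -3.63118306]), 'wrist_torque': array([-0.01376505,  0.0096873 , -0.00119927]), 'grasp_force': 62.730982303619385, 'finger_gap': 0.5345639649922544}
```

View pics/c3.png

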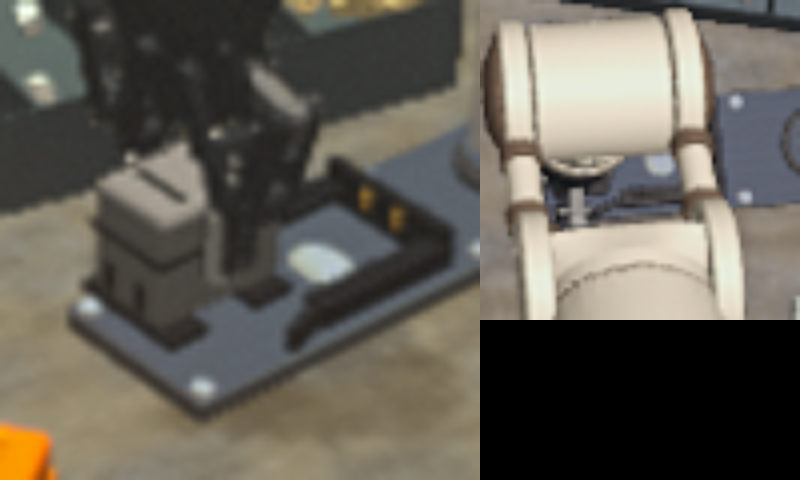

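The pack is held level above the plate, in line with the shoe (guides at crop (300,330), nub at (320,262)). I'll lower it to contact.

Emit:
carry_out --steps "0 0 0 0 0 8 0.4; 0 0 0 0 0 15 0.4; 0 0 0 0 0 18 0.4; 0 0 0 0 0 19.5 0.4; 0 0 0 0 0 20 0.4; 0 0 0 0 0 20 0.4; 0 0 0 0 0 20 0.4"

```text
time: 6.88
position: [487.2, 165.6, 32.6]
tcp_rot: [0.671, 0.741, -0.001, -0.001]
force: [-7.8, -2.2, 12.7]
finger_gap: 0.531
grasp_force: 65.0
```

Emit:
carry_out --steps "0 0 0 0 0 -0.7 0.4; 0 0 0 0 0 -0.7 0.4; 0 0 0 0 0 -0.7 0.4"

```text
time: 7.13
position: [487.3, 165.6, 32.6]
tcp_rot: [0.671, 0.741, -0.0, -0.0]
force: [-5.6, -1.5, 7.5]
finger_gap: 0.532
grasp_force: 64.2
```

Run:
```python
from h import *
a=pic("scene","s3.png")
s=env.sense();print(s["force"],s["wrist_torque"],s["position"])
cv2.imwrite("pics/c4.png",cv2.resize(a[200:270,280:360],(800,600)[:1]+(600,),interpolation=2))
# predicted image of flange bottom corners / top corners for nominal landing
c=np.array([487.6,165.8]);u=np.array([-.0997,.995]);v=np.array([.995,.0997])
for z,h in((12,30),(74,23)):
    P=[np.r_[c+s1*35*u+s2*h*v,z] for s1 in(1,-1) for s2 in(1,-1)]
    print(z,np.round((proj("scene",P)-[280,200])*[10,600/70]))
```

```text
[-5.64919208 -1.08472683  7.49148491] [-0.06496494  0.85472645  0.06696208] [487.32836682 165.65398827  32.63005673]
12 [[122. 373.]
 [270. 465.]
 [323. 292.]
 [473. 380.]]
74 [[141. 216.]
 [258. 285.]
 [347. 136.]
 [465. 202.]]
```

View pics/c4.png

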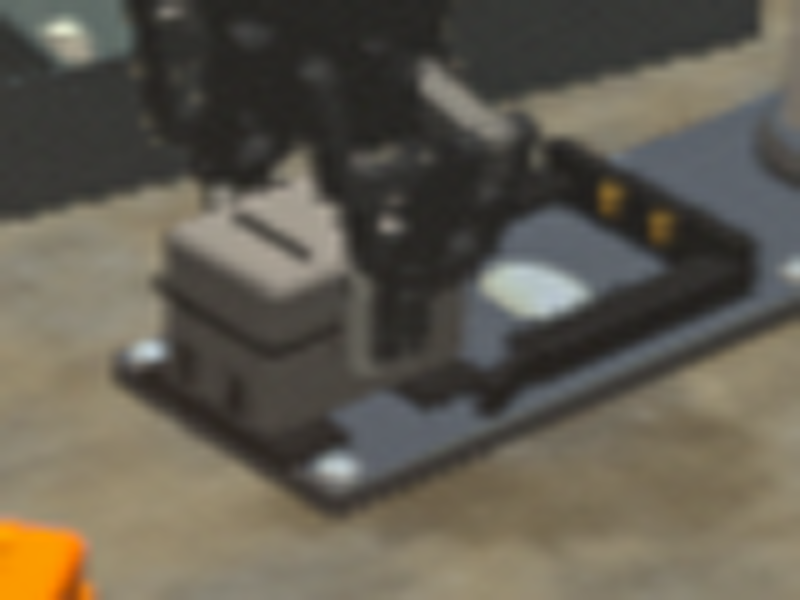

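The pack is flat on the plate with its front between the flares, and the flange's front near corner is at crop (475,380) as predicted. I'll let go briefly so it settles flat, then regrip.

Emit:
carry_out --steps "0 0 0 0 0 0 0.7; 0 0 0 0 0 0 0.7; 0 0 0 0 0 0 0.7; 0 0 0 0 0 0 0.7; 0 0 0 0 0 0 0.7"

```text
time: 7.6
position: [487.7, 165.7, 32.0]
tcp_rot: [0.671, 0.741, 0.0, 0.0]
force: [-0.5, -0.4, -0.6]
finger_gap: 0.699
grasp_force: 0.0
```

Emit:
carry_out --steps "0 0 0 0 0 0 0.4; 0 0 0 0 0 0 0.4; 0 0 0 0 0 0 0.4; 0 0 0 0 0 0 0.4; 0 0 0 0 0 0 0.4; 0 0 0 0 0 0 0.4" --grip_force 60

```text
time: 8.1
position: [487.7, 165.7, 32.1]
tcp_rot: [0.671, 0.741, 0.0, 0.0]
force: [-0.3, -0.5, 2.0]
finger_gap: 0.529
grasp_force: 62.4
```

Emit:
carry_out --steps "0 0 0 -4 0 0 0.4; 0 0 0 -8 0 0 0.4; 0 0 0 -12 0 0 0.4; 0 0 0 -16 0 0 0.4; 0 0 0 -20 0 0 0.4; 0 0 0 -24 0 0 0.4; 0 0 0 -28 0 0 0.4; 0 0 0 -28 0 0 0.4"

```text
time: 8.77
position: [490.7, 136.8, 32.2]
tcp_rot: [0.671, 0.741, -0.0, 0.0]
force: [0.4, -0.2, 2.7]
finger_gap: 0.531
grasp_force: 62.5
```

Emit:
carry_out --steps "0 0 0 -3 0 0 0.4; 0 0 0 -6 0 0 0.4; 0 0 0 -9 0 0 0.4; 0 0 0 -12 0 0 0.4; 0 0 0 -12 0 0 0.4"

```text
time: 9.18
position: [491.5, 125.7, 32.1]
tcp_rot: [0.671, 0.741, -0.0, 0.0]
force: [-0.1, 2.6, 4.7]
finger_gap: 0.532
grasp_force: 62.8
```

Emit:
carry_out --steps "0 0 0 -3 0 0 0.4; 0 0 0 -6 0 0 0.4; 0 0 0 -9 0 0 0.4; 0 0 0 -12 0 0 0.4; 0 0 0 -12 0 0 0.4"

```text
time: 9.6
position: [492.8, 113.5, 32.1]
tcp_rot: [0.671, 0.741, -0.0, 0.0]
force: [-1.1, 2.1, 4.7]
finger_gap: 0.533
grasp_force: 62.7
```

Emit:
carry_out --steps "0 0 0 -3 0 0 0.4; 0 0 0 -6 0 0 0.4; 0 0 0 -9 0 0 0.4; 0 0 0 -12 0 0 0.4; 0 0 0 -15 0 0 0.4; 0 0 0 -18 0 0 0.4; 0 0 0 -20 0 0 0.4; 0 0 0 -20 0 0 0.4"

```text
time: 10.27
position: [494.9, 93.6, 32.1]
tcp_rot: [0.671, 0.741, -0.0, 0.0]
force: [0.1, 1.3, 5.1]
finger_gap: 0.533
grasp_force: 62.6
```

Emit:
carry_out --steps "0 0 0 -1 0 0 0.4; 0 0 0 -2 0 0 0.4; 0 0 0 -3 0 0 0.4; 0 0 0 -4 0 0 0.4; 0 0 0 -4 0 0 0.4"

```text
time: 10.68
position: [495.2, 90.1, 32.1]
tcp_rot: [0.671, 0.741, 0.0, 0.0]
force: [0.9, 3.7, 5.5]
finger_gap: 0.531
grasp_force: 62.7
```

Emit:
carry_out --steps "0 0 0 -0.7 0 0 0.4; 0 0 0 -1.4 0 0 0.4; 0 0 0 -1.4 0 0 0.4"

```text
time: 10.93
position: [495.4, 88.8, 32.2]
tcp_rot: [0.671, 0.741, 0.0, 0.0]
force: [-0.7, 4.6, 4.1]
finger_gap: 0.536
grasp_force: 62.7
```

Emit:
carry_out --steps "0 0 0 -0.7 0 0 0.4; 0 0 0 -1.4 0 0 0.4; 0 0 0 -1.4 0 0 0.4"

```text
time: 11.18
position: [495.5, 87.5, 32.1]
tcp_rot: [0.671, 0.741, 0.0, 0.0]
force: [0.1, 4.9, 5.0]
finger_gap: 0.535
grasp_force: 62.7
```

Emit:
carry_out --steps "0 0 0 -0.7 0 0 0.4; 0 0 0 -1.4 0 0 0.4; 0 0 0 -1.4 0 0 0.4"

```text
time: 11.43
position: [495.6, 86.3, 32.1]
tcp_rot: [0.671, 0.741, 0.0, -0.0]
force: [-0.3, 5.7, 4.9]
finger_gap: 0.533
grasp_force: 62.8
```

Emit:
carry_out --steps "0 0 0 -0.7 0 0 0.4; 0 0 0 -1.4 0 0 0.4; 0 0 0 -1.4 0 0 0.4"

```text
time: 11.68
position: [495.7, 84.9, 32.1]
tcp_rot: [0.671, 0.741, 0.0, -0.0]
force: [-0.6, 5.4, 5.4]
finger_gap: 0.533
grasp_force: 62.8
```

Emit:
carry_out --steps "0 0 0 -0.7 0 0 0.4; 0 0 0 -1.4 0 0 0.4; 0 0 0 -1.4 0 0 0.4"

```text
time: 11.93
position: [495.8, 84.2, 32.2]
tcp_rot: [0.671, 0.741, 0.001, -0.001]
force: [-0.5, 8.4, 7.3]
finger_gap: 0.531
grasp_force: 62.9
```

Run:
```python
from h import *
a=pic("scene","s4.png");b=pic("top","t4.png")
s=env.sense();print(s["force"],s["wrist_torque"],s["position"])
cv2.imwrite("pics/c5.png",cv2.resize(a[180:250,300:393],(797,600),interpolation=2))
# predicted edges for pack at seat, and end stop top edge
c0=np.array([495.6,86.2]);u=np.array([-.0997,.995]);v=np.array([.995,.0997])
k=lambda P:np.round((proj("scene",P)-[300,180])*[797/93,600/70]).tolist()
for z,h in((12,30),(74,23)):
    print(z,k([np.r_[c0+s1*35*u+s2*h*v,z] for s1 in(1,-1) for s2 in(1,-1)]))
print("stop",k([np.r_[c0-37*u+s2*30*v,34] for s2 in(1,-1)]))
```

```text
[-0.23760045  8.14177887  5.55288534] [ 1.38081296  0.03058502 -0.01174141] [495.82096061  84.17626293  32.21750009]
12 [[129.0, 452.0], [258.0, 539.0], [292.0, 375.0], [422.0, 458.0]]
74 [[150.0, 297.0], [252.0, 361.0], [317.0, 222.0], [420.0, 283.0]]
stop [[300.0, 316.0], [431.0, 398.0]]
```

View pics/c5.png

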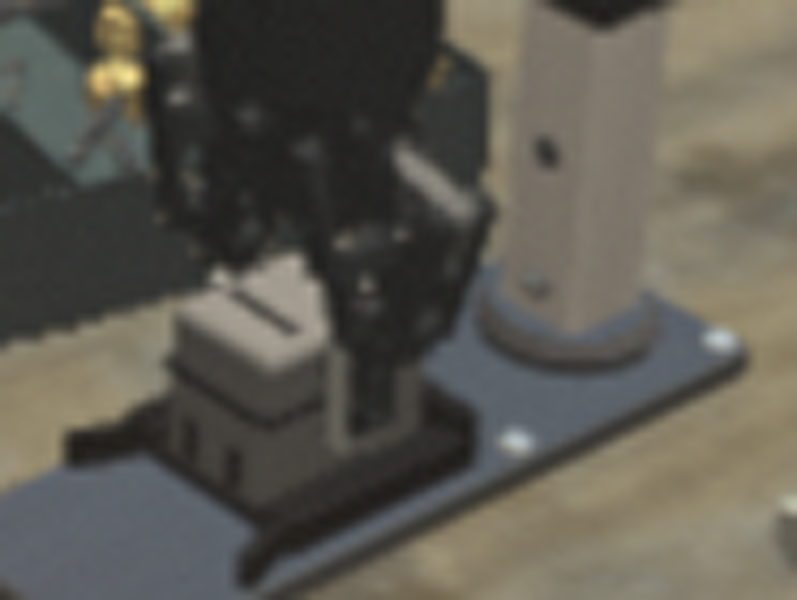

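Emit:
carry_out --steps "0 0 0 -0.7 0 0 0.4; 0 0 0 -1.4 0 0 0.4; 0 0 0 -1.4 0 0 0.4; 0 0 0 -1.4 0 0 0.4"

```text
time: 12.37
position: [495.8, 84.1, 32.3]
tcp_rot: [0.671, 0.741, 0.001, -0.001]
force: [-0.9, 14.4, 8.2]
finger_gap: 0.534
grasp_force: 63.1
```

It's against a rigid stop (force rises with no motion). I'll pull back gently to check whether the catch holds.

Emit:
carry_out --steps "0 0 0 1.5 0 0 0.4; 0 0 0 2.5 0 0 0.4; 0 0 0 2.5 0 0 0.4; 0 0 0 2.5 0 0 0.4"

```text
time: 12.7
position: [495.8, 84.3, 32.1]
tcp_rot: [0.671, 0.741, 0.0, 0.0]
force: [-1.0, 4.2, 5.6]
finger_gap: 0.529
grasp_force: 62.9
```

Emit:
carry_out --steps "0 0 0 0.7 0 0 0.4; 0 0 0 1.5 0 0 0.4; 0 0 0 1.5 0 0 0.4; 0 0 0 1.5 0 0 0.4"

```text
time: 13.03
position: [495.8, 84.4, 32.1]
tcp_rot: [0.671, 0.742, -0.001, 0.001]
force: [-0.4, -3.1, 5.8]
finger_gap: 0.534
grasp_force: 62.8
```

Emit:
carry_out --steps "0 0 0 0.7 0 0 0.4; 0 0 0 1.5 0 0 0.4; 0 0 0 1.5 0 0 0.4; 0 0 0 1.5 0 0 0.4"

```text
time: 13.37
position: [495.8, 85.3, 32.2]
tcp_rot: [0.671, 0.742, -0.001, 0.001]
force: [-0.3, -5.2, 4.6]
finger_gap: 0.529
grasp_force: 62.8
```

Emit:
carry_out --steps "0 0 0 0.7 0 0 0.4; 0 0 0 1.5 0 0 0.4; 0 0 0 1.5 0 0 0.4; 0 0 0 1.5 0 0 0.4"

```text
time: 13.7
position: [495.7, 86.9, 32.2]
tcp_rot: [0.671, 0.742, -0.001, 0.001]
force: [0.0, -5.5, 6.1]
finger_gap: 0.532
grasp_force: 62.7
```

Emit:
carry_out --steps "0 0 0 0 0 -0.5 0.4; 0 0 0 0.7 0 -0.5 0.4; 0 0 0 1.2 0 -0.5 0.4; 0 0 0 1.2 0 -0.5 0.4; 0 0 0 1.2 0 -0.5 0.4"

```text
time: 14.12
position: [495.2, 89.0, 32.2]
tcp_rot: [0.671, 0.742, -0.001, 0.001]
force: [1.4, -4.7, 0.6]
finger_gap: 0.534
grasp_force: 62.3
```

Emit:
carry_out --steps "0 0 0 0.6 0 0 0.4; 0 0 0 1.2 0 0 0.4; 0 0 0 1.2 0 0 0.4; 0 0 0 1.2 0 0 0.4"

```text
time: 14.45
position: [495.1, 90.2, 32.2]
tcp_rot: [0.671, 0.742, -0.001, 0.001]
force: [2.2, -4.7, 1.0]
finger_gap: 0.532
grasp_force: 62.3
```

The catch doesn't clearly hold. I'll push it in again, faster, read the force at the stop, then release and look.

Emit:
carry_out --steps "0 0 0 -3 0 0.3 0.4; 0 0 0 -6 0 0.3 0.4; 0 0 0 -9 0 0.3 0.4; 0 0 0 -10 0 0.3 0.4; 0 0 0 -10 0 0.3 0.4; 0 0 0 -10 0 0.3 0.4"

```text
time: 14.95
position: [495.6, 84.0, 32.3]
tcp_rot: [0.671, 0.741, 0.002, -0.002]
force: [0.7, 14.1, 5.5]
finger_gap: 0.527
grasp_force: 62.7
```

Now back to neutral, then open the fingers.

Emit:
carry_out --steps "0 0 0 1.5 0 0 0.4; 0 0 0 2.3 0 0 0.4; 0 0 0 2.3 0 0 0.6; 0 0 0 2.3 0 0 0.7; 0 0 0 2.3 0 0 0.75; 0 0 0 2.3 0 0 0.75; 0 0 0 2.3 0 0 0.75"

```text
time: 15.53
position: [495.5, 83.2, 32.0]
tcp_rot: [0.671, 0.741, -0.0, -0.0]
force: [0.3, 0.9, 0.2]
finger_gap: 0.749
grasp_force: 0.0
```

```bash
python3 mv.py 495.6 86 32 95.7 495.6 86 160 95.7 470 340 200 95.7
```

```text
[495.6, 86.0, 160.0, 95.7] [  -0.    0.    0. -128.  128.]
[470.0, 340.0, 200.0, 95.7] [-0.000e+00  2.553e+02 -2.000e-01 -4.000e+01  2.584e+02]
```

Emit:
carry_out --steps "0 0 0 0 0 -20 0.75; 0 0 0 0 0 -60 0.75; 0 0 0 0 0 -100 0.75; 0 0 0 40 0 -130 0.75; 0 0 0 80 0 -130 0.75; 0 0 0 120 0 -130 0.75; 0 0 0 160 0 -130 0.75; 0 0 0 200 0 -130 0.75; 0 0 0 220 0 -130 0.75; 0 0 0 220 0 -130 0.75"

```text
time: 16.37
position: [472.7, 306.0, 162.1]
tcp_rot: [0.669, 0.743, 0.0, -0.001]
force: [-0.1, -0.5, -0.3]
finger_gap: 0.751
grasp_force: 0.0
```

Run:
```python
from h import *
a=pic("scene","s5.png");b=pic("top","t5.png")
cv2.imwrite("pics/c6.png",np.hstack([cv2.resize(a[190:260,300:370],(500,500),interpolation=2),cv2.resize(b[185:225,300:340],(300,300),interpolation=2)[:, :300] if 0 else cv2.copyMakeBorder(cv2.resize(b[185:225,300:340],(300,300),interpolation=2),0,200,0,0,0)]))
c0=np.array([495.6,86.2]);u=np.array([-.0997,.995]);v=np.array([.995,.0997])
for n,o,f in(("scene",[300,190],500/70),("top",[300,185],7.5)):
  P=[np.r_[c0+s1*35*u+s2*23*v,74] for s1 in(1,-1) for s2 in(1,-1)]
  S=[np.r_[c0-37*u+s2*30*v,34] for s2 in(1,-1)]
  print(n,"packtop",np.round((proj(n,P)-o)*f).tolist(),"stop",np.round((proj(n,S)-o)*f).tolist())
g=b[180:225,300:345].astype(int);m=(g.min(2)>140).astype(np.uint8)*255
m=cv2.morphologyEx(m,cv2.MORPH_CLOSE,np.ones((7,3)))
c,rr=rect("top",m,74,(300,180));print(rr,c.min(0),c.max(0))
```

```text
scene packtop [[125.0, 176.0], [210.0, 230.0], [264.0, 113.0], [350.0, 165.0]] stop [[250.0, 192.0], [360.0, 260.0]]
top packtop [[148.0, 106.0], [159.0, 220.0], [322.0, 93.0], [333.0, 206.0]] stop [[311.0, 90.0], [324.0, 234.0]]
((495.02679443359375, 82.56327056884766), (40.98403549194336, 67.63484191894531), 5.765143394470215) [322 199] [344 213]
```

View pics/c6.png

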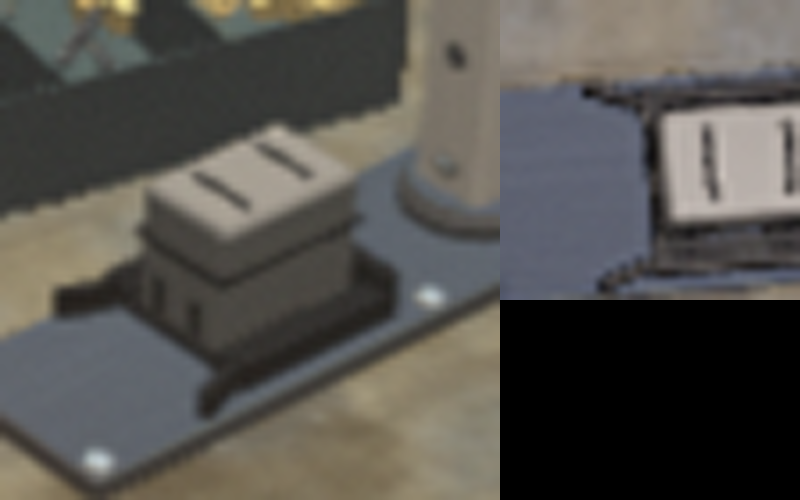

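The pack sits straight in the shoe. In the top crop, its rear flange edge (x≈650) is about flush with the flare kinks, meaning near home. I'll re-measure without the clipped mask and check the nub position against the same reference.

Run:
```python
from h import *
b=cv2.imread("pics/t5.png")
g=b[180:225,300:365].astype(int)
for T in(140,150):
    m=(g.min(2)>T).astype(np.uint8)*255
    m=cv2.morphologyEx(m,cv2.MORPH_CLOSE,np.ones((3,7)));m=cv2.morphologyEx(m,cv2.MORPH_OPEN,np.ones((5,5)))
    c,rr=rect("top",m,74,(300,180));print(T,rr,c.min(0),c.max(0))
# rear edge by subpixel: profile of brightness along stand axis on row of centre line at z=12/18 level
u=np.array([-.0997,.995]);v=np.array([.995,.0997]);c0=np.array([495.6,86.2])
gray=cv2.cvtColor(b,cv2.COLOR_BGR2GRAY).astype(np.float32)
for z,ss in((18,np.arange(28,46,1.)),(74,np.arange(27,42,1.)),(74,-np.arange(27,45,1.))):
    prof=[]
    for s in ss:
        P=[np.r_[c0+s*u+w*v,z] for w in np.arange(-15,16,3)]
        q=proj("top",P).astype(np.float32)
        prof.append(cv2.remap(gray,q[None,:,0],q[None,:,1],1).mean())
    print(z,[f"{s:.0f}:{p:.0f}" for s,p in zip(ss,prof)])
```

```text
140 ((494.8748779296875, 84.04821014404297), (40.966068267822266, 64.64451599121094), 5.819414138793945) [322 199] [343 213]
150 ((494.8758239746094, 84.28663635253906), (40.35038375854492, 63.72895431518555), 5.230997085571289) [322 199] [343 213]
18 ['28:60', '29:47', '30:40', '31:41', '32:49', '33:62', '34:77', '35:89', '36:97', '37:100', '38:101', '39:102', '40:101', '41:101', '42:100', '43:100', '44:100', '45:99']
74 ['27:179', '28:174', '29:165', '30:151', '31:131', '32:110', '33:88', '34:67', '35:51', '36:41', '37:41', '38:48', '39:61', '40:75', '41:88']
74 ['-27:177', '-28:177', '-29:177', '-30:177', '-31:177', '-32:174', '-33:168', '-34:157', '-35:138', '-36:113', '-37:88', '-38:74', '-39:76', '-40:86', '-41:96', '-42:100', '-43:101', '-44:100']
```

Edge profiles put the pack 2.0 mm beyond the seat, so it's against the end stop (35 vs 37 mm), flat and straight. I'll go back, nudge it about 2 mm outward to centre it on the catch, then release.

Emit:
carry_out --steps "0 0 0 -40 0 0 0.75; 0 0 0 -80 0 0 0.75; 0 0 0 -120 0 0 0.75; 0 0 0 -160 0 0 0.75; 0 0 0 -200 0 0 0.75; 0 0 0 -219 0 20 0.75; 0 0 0 -219 0 55 0.75; 0 0 0 -219 0 90 0.75; 0 0 0 -219 0 120 0.75; 0 0 0 -219 0 130 0.75"

```text
time: 17.3
position: [491.5, 82.8, 27.7]
tcp_rot: [0.672, 0.74, -0.003, -0.003]
force: [-0.2, 0.0, -1.3]
finger_gap: 0.752
grasp_force: 0.0
```

Emit:
carry_out --steps "0 0 0 0 0 0 0.75; 0 0 0 0 0 0 0.75; 0 0 0 0 0 0 0.4; 0 0 0 0 0 0 0.4; 0 0 0 0 0 0 0.4; 0 0 0 0 0 0 0.4; 0 0 0 0 0 0 0.4" --grip_force 40

```text
time: 17.88
position: [497.4, 84.1, 34.6]
tcp_rot: [0.671, 0.742, 0.001, 0.002]
force: [-1.6, -1.2, 7.1]
finger_gap: 0.533
grasp_force: 43.0
```

Emit:
carry_out --steps "0 0 0 1 0 0 0.4; 0 0 0 2 0 0 0.4; 0 0 0 2.5 0 0 0.4; 0 0 0 2.5 0 0 0.4; 0 0 0 2.5 0 0 0.4"

```text
time: 18.3
position: [497.5, 84.8, 34.8]
tcp_rot: [0.671, 0.742, -0.0, 0.003]
force: [-1.6, -8.9, 7.5]
finger_gap: 0.538
grasp_force: 42.9
```

Emit:
carry_out --steps "0 0 0 0.4 0 0 0.4; 0 0 0 0.8 0 0 0.4; 0 0 0 0.8 0 0 0.4; 0 0 0 0.8 0 0 0.4"

```text
time: 18.63
position: [497.1, 86.3, 34.7]
tcp_rot: [0.671, 0.742, 0.0, 0.002]
force: [-2.6, -6.1, 7.0]
finger_gap: 0.536
grasp_force: 43.1
```

That puts the pack about 2.2 mm out from the stop, i.e. at the seat. I'll relax and release.

Emit:
carry_out --steps "0 0 0 -1 0 0 0.4; 0 0 0 -1 0 0 0.4; 0 0 0 -1 0 0 0.6; 0 0 0 -1 0 0 0.75; 0 0 0 -1 0 0 0.75; 0 0 0 -1 0 0 0.75; 0 0 0 -1 0 0 0.75; 0 0 0 -1 0 0 0.75"

```text
time: 19.3
position: [495.4, 86.8, 32.2]
tcp_rot: [0.671, 0.741, -0.0, -0.0]
force: [-1.0, -0.3, 0.0]
finger_gap: 0.749
grasp_force: 0.0
```

Emit:
carry_out --steps "0 0 0 0 0 -15 0.75; 0 0 0 0 0 -50 0.8; 0 0 0 0 0 -85 1; 0 0 0 0 0 -120 1; 0 0 0 40 0 -150 1; 0 0 0 80 0 -180 1; 0 0 0 120 0 -210 1; 0 0 0 150 0 -230 1; 0 0 0 150 0 -230 1; 0 0 0 150 0 -230 1"

```text
time: 20.13
position: [481.4, 239.4, 265.9]
tcp_rot: [0.669, 0.743, 0.003, 0.001]
force: [0.6, 0.0, -0.4]
finger_gap: 1.002
grasp_force: 0.0
```

Run:
```python
from h import *
b=pic("top","t6.png");a=pic("scene","s6.png");s=env.sense();print(s["position"],s["tcp_rot"],s["force"])
u=np.array([-.0997,.995]);v=np.array([.995,.0997]);c0=np.array([495.6,86.2])
gray=cv2.cvtColor(b,cv2.COLOR_BGR2GRAY).astype(np.float32)
for z,ss in((18,np.arange(28,46,1.)),(74,np.arange(27,42,1.)),(74,-np.arange(27,45,1.))):
    prof=[]
    for s in ss:
        P=[np.r_[c0+s*u+w*v,z] for w in np.arange(-15,16,3)]
        q=proj("top",P).astype(np.float32)
        prof.append(cv2.remap(gray,q[None,:,0],q[None,:,1],1).mean())
    print(z,[f"{s:.0f}:{p:.0f}" for s,p in zip(ss,prof)])
```

```text
[480.42608313 236.11456068 262.06949003] [ 6.70554087e-01  7.41860592e-01 -1.12509893e-04  2.58770662e-04] [ 0.6258526   0.29378978 -0.903143  ]
18 ['28:225', '29:226', '30:225', '31:224', '32:223', '33:221', '34:218', '35:215', '36:212', '37:208', '38:204', '39:199', '40:194', '41:187', '42:178', '43:166', '44:153', '45:140']
74 ['27:218', '28:222', '29:224', '30:226', '31:227', '32:228', '33:229', '34:229', '35:229', '36:229', '37:228', '38:227', '39:225', '40:224', '41:221']
74 ['-27:176', '-28:177', '-29:176', '-30:173', '-31:166', '-32:153', '-33:130', '-34:100', '-35:74', '-36:61', '-37:62', '-38:71', '-39:81', '-40:91', '-41:98', '-42:101', '-43:101', '-44:100']
```

The front edge moved 2.3 mm, so the pack is now at about +0.2 mm from the seat and released. Next is the lamp head.

Emit:
carry_out --steps "0 0 6.5 -20 0 -28 1; 0 0 13 -50 0 -28 1; 0 0 20 -85 0 -28 1; 0 0 27 -120 0 -28 1; 0 0 33 -155 0 -28 1; 0 0 40 -190 0 -28 1; 0 0 46 -220 0 -28 1; 0 0 53 -250 0 -28 1; 0 0 60 -268 0 -28 1; 0 0 65 -274 0 -28 1"

```text
time: 21.07
position: [506.6, -40.8, 288.2]
tcp_rot: [0.966, 0.259, -0.002, -0.0]
force: [-0.1, 0.0, -0.0]
finger_gap: 1.0
grasp_force: 0.0
```

Emit:
carry_out --steps "0 0 6 0 0 0 1; 0 0 12 0 0 0 1; 0 0 18 0 0 0 1; 0 0 25 0 0 0 1; 0 0 25 0 0 0 1; 0 0 25 0 0 0 1; 0 0 25 0 0 0 1"

```text
time: 21.65
position: [507.2, -37.2, 289.3]
tcp_rot: [0.999, 0.051, -0.001, -0.0]
force: [-0.6, 0.4, 0.5]
finger_gap: 0.999
grasp_force: 0.0
```

Run:
```python
from h import *
a=pic("scene","s7.png");s=env.sense();p=s["position"];q=s["tcp_rot"];print(p,q,s["force"],np.degrees(2*np.arctan2(q[1],q[0])),s["joint_pos"])
# lamp head prediction in scene
u=np.array([-.0997,.995]);v=np.array([.995,.0997]);m=np.array([508,-38.2])
o=np.array([320,110]);f=800/110
P=[np.r_[m+s1*18*u+s2*22*v,z] for z in(209,153) for s1 in(1,-1) for s2 in(1,-1)]+[np.r_[m+26*u,186]]
print(np.round((proj("scene",P)-o)*f).tolist())
cv2.imwrite("pics/c7.png",cv2.resize(a[110:192,320:430],(800,596),interpolation=2))
```

```text
[507.33037504 -37.0682807  289.52011748] [ 9.98722062e-01  5.05358776e-02 -5.85759611e-04 -1.54573515e-04] [-0.47586868  0.445591    0.43897158] 5.793453816151572 [-3.10804353e-01 -4.93243480e-02  1.69871938e+00 -1.25382876e-04
  1.49340278e+00  1.15888690e+00]
[[292.0, 315.0], [381.0, 359.0], [362.0, 287.0], [452.0, 330.0], [280.0, 452.0], [367.0, 498.0], [349.0, 423.0], [436.0, 468.0], [315.0, 401.0]]
```

View pics/c7.png

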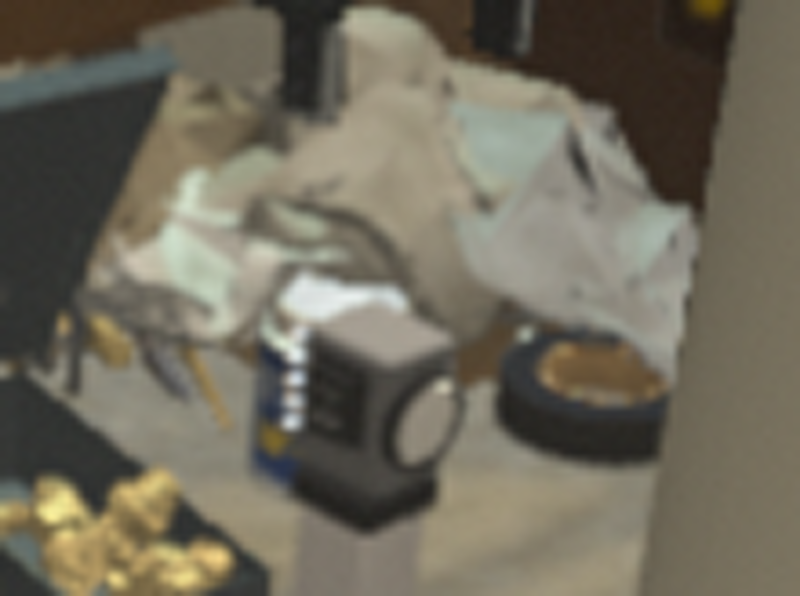

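The head is seen where predicted (top near-corner at crop (380,370), button face at left). Something white and blue shows just behind it at crop (340,295), so I'll triangulate that before descending.

```bash
python3 - <<'E'
from h import *
p=np.array([320+345/7.27,110+297/7.27]); 
for z in(0,60,120,160,200): 
    X=cast("scene",p,z); print(z,X.round(0),"in top:",proj("top",X).round(1))
for z in(0,60,100,200): print(z,cast("top",[388,186],z).round(0))
E
python3 - <<'E'
import cv2
E
```

```text
0 [[ 847. -334.    0.]] in top: [[457.2 106. ]]
60 [[ 755. -250.   60.]] in top: [[439.6 126.5]]
120 [[ 664. -167.  120.]] in top: [[419.9 149.2]]
160 [[ 604. -112.  160.]] in top: [[405.5 165.8]]
200 [[543. -56. 200.]] in top: [[390.  183.8]]
0 [[ 574. -102.    0.]]
60 [[563. -86.  60.]]
100 [[555. -76. 100.]]
200 [[536. -51. 200.]]
```

That object is either head fins or a distant jar, clear of the fingers in both cases. I'll descend and grip.

Emit:
carry_out --steps "0 0 0 0 0 25 1; 0 0 0 0 0 55 1; 0 0 0 0 0 85 1; 0 0 0 0 0 108 1; 0 0 0 0 0 121 1; 0 0 0 0 0 121 1; 0 0 0 0 0 121 1; 0 0 0 0 0 121 1"

```text
time: 22.37
position: [508.6, -37.0, 170.6]
tcp_rot: [0.999, 0.05, 0.001, 0.0]
force: [-0.1, 0.2, 0.3]
finger_gap: 0.999
grasp_force: 0.0
```

Emit:
carry_out --steps "0 0 0 0 0 0 0.6; 0 0 0 0 0 0 0.6; 0 0 0 0 0 0 0.5; 0 0 0 0 0 0 0.4; 0 0 0 0 0 0 0.3; 0 0 0 0 0 0 0.3; 0 0 0 0 0 0 0.3; 0 0 0 0 0 0 0.3" --grip_force 50

```text
time: 23.03
position: [508.4, -38.1, 170.6]
tcp_rot: [0.999, 0.05, 0.001, 0.001]
force: [-0.7, -5.6, 4.7]
finger_gap: 0.431
grasp_force: 53.3
```

The gap reads 0.43, about 38 mm, so the button is fully in. I'll lift.

Emit:
carry_out --steps "0 0 0 0 0 -4 0.3; 0 0 0 0 0 -8 0.3; 0 0 0 0 0 -12 0.3; 0 0 0 0 0 -16 0.3; 0 0 0 0 0 -22 0.3; 0 0 0 0 0 -28 0.3; 0 0 0 0 0 -34 0.3; 0 0 0 0 0 -40 0.3; 0 0 0 0 0 -40 0.3; 0 0 0 0 0 -40 0.3"

```text
time: 23.87
position: [508.3, -38.0, 209.0]
tcp_rot: [0.999, 0.049, 0.001, 0.001]
force: [4.9, -6.8, -6.8]
finger_gap: 0.434
grasp_force: 52.8
```

Emit:
carry_out --steps "0 0 0 0 0 -5 0.3; 0 0 0 0 0 -10 0.3; 0 0 0 0 0 -15 0.3; 0 0 0 0 0 -20 0.3; 0 0 0 0 0 -26 0.3; 0 0 0 0 0 -32 0.3; 0 0 0 0 0 -38 0.3; 0 0 0 0 0 -44 0.3; 0 0 0 0 0 -50 0.3; 0 0 0 0 0 -50 0.3"

```text
time: 24.7
position: [508.3, -38.0, 259.4]
tcp_rot: [0.999, 0.049, 0.001, 0.001]
force: [4.1, -7.0, -6.5]
finger_gap: 0.431
grasp_force: 52.9
```

Emit:
carry_out --steps "0 0 0 0 0 -4 0.3; 0 0 0 0 0 -8 0.3; 0 0 0 0 0 -10 0.3; 0 0 0 0 0 -12 0.3; 0 0 0 0 0 -12 0.3; 0 0 0 0 0 -12 0.3"

```text
time: 25.2
position: [508.3, -38.0, 270.4]
tcp_rot: [0.999, 0.049, 0.001, 0.001]
force: [5.1, -7.8, -6.8]
finger_gap: 0.428
grasp_force: 52.8
```

Emit:
carry_out --steps "0 0 0 0 0 -1 0.3; 0 0 0 0 0 -1.5 0.3; 0 0 0 0 0 -1.5 0.3; 0 0 0 0 0 -1.5 0.3"

```text
time: 25.53
position: [508.3, -38.0, 270.7]
tcp_rot: [0.999, 0.049, 0.0, 0.001]
force: [7.8, -8.2, -10.6]
finger_gap: 0.431
grasp_force: 52.5
```

It's at the rigid second stop. I'll take a final check picture.

Emit:
carry_out --steps "0 0 0 0 0 -0.7 0.3; 0 0 0 0 0 -0.7 0.3; 0 0 0 0 0 -0.7 0.3; 0 0 0 0 0 -0.7 0.3; 0 0 0 0 0 -0.7 0.3; 0 0 0 0 0 -0.7 0.3"

```text
time: 26.03
position: [508.2, -38.0, 270.7]
tcp_rot: [0.999, 0.049, 0.0, 0.001]
force: [9.5, -7.5, -15.0]
finger_gap: 0.429
grasp_force: 52.3
```

Run:
```python
from h import *
a=pic("scene","s8.png");s=env.sense();print(s["position"],s["force"],s["finger_gap"],s["grasp_force"],s["time"])
cv2.imwrite("pics/c8.png",cv2.resize(a[80:260,290:430],(467,600),interpolation=2))
u=np.array([-.0997,.995]);m=np.array([508,-38.2]);v=np.array([.995,.0997])
print(np.round((proj("scene",[np.r_[m+18*u-22*v,253],np.r_[m-18*u-22*v,253]])-[290,80])*600/180))
```

```text
[508.22709249 -38.00018794 270.66050514] [  9.85386143  -8.42306739 -14.18517447] 0.4328778872416332 52.263609766960144 26.0833
[[280. 212.]
 [313. 199.]]
```

View pics/c8.png

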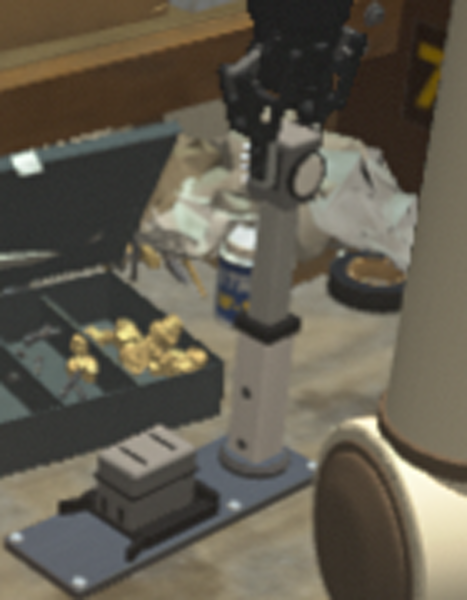

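The head is raised and gripped: its lower edge is at crop (283,208), predicted (280,212) for 100 mm of lift. The pack is still in the shoe, so I'm handing in.

```bash
python3 -c "
from station import env
print(env.close_job())"
```

```text
the job is handed in; nothing more can be done
None
```

I handed the job in at about 26 s: the battery pack is let go within about 0.5 mm of the seat by camera (no distinct click felt), the lamp head is gripped and held at its second stop, and I touched none of the tin, carton or bolt; no verdict came back.

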